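# Open the orange-covered filter holder

## Robot

A 7-joint arm with a two-finger parallel gripper is mounted at the origin on the work surface; the furniture and walls round the work are solid. World frame = base frame: x ahead of the robot, y to its left, z up, the work surface at z = 0. Lengths are in m, angles in degrees, forces in N, time in s.
With the tool pointing down it reaches from about 0.425 to 0.925 m from the base axis. Payload 6.8 kg.
Tool frame: the origin (TCP) lies at the very end of the fingers, on their centre line; the grasp point (between the pads) lies 19 mm behind it; z points along the fingers, y is the direction in which the jaws open and shut (so a half turn about z gives the same grasp; the last joint's range is limited). The gripper opens to 85 mm and grips with 20 to 120 N. Pads are 22 mm wide; open, the fingers measure 114 mm over their backs; the gripper's body (76 mm by 85 mm) begins 54 mm behind the grasp point. The pads swing forward as they close: fully open they stand 13 mm farther back than shut.
Start: joints at [67.947, 27.33, 1.283, 89.118, -0.659, 63.558, -4.761], TCP at [0.184, -0.649, 0.231] pointing down, gripper open.
Joint ranges: [-169.35, 169.35], [-19.33, 120.38], [-80.79, 83.38], [13.8, 139.57], [-78.32, 258.32], [9.67, 109.79], [-169.56, 169.56]. Speed limits (degrees/s): [136.94, 136.94, 180, 180, 180, 180, 180].

## Interface

Orientations are given as a 3x3 rotation matrix whose columns are the frame's x, y, z axes.
In Python, from cell import status, snapshot, manip, boxes_of, outline_of, place_of gives the robot as it stands. The module is installed in compiled form; this text tells all that it offers.
- The arm moves only by the tool apply_moves, never from a script. Its argument "increments" is a list of rows, each a list of 4 numbers: the shift along the tool's x, y, z in m, then the turn about the tool's z in degrees. In form: [[tx, ty, tz, turn], ...]. A call has 1 to 20 rows; each row is the pose to reach, as a shift and turn from the pose commanded when the call began, along the tool's axes at that moment; what a row does not reach only later rows make up. A row lasts 1/8 s, in which the tool goes at most 62.5 mm and 10.7 degrees, less where a joint would pass 70% of its speed; a pose out of reach is approached as far as the arm can. A call with a gripper value outside its range is refused whole. "grip" is the closure in counts, from 0 (fully open) to 255 (shut), set as the call begins (left out, the last holds). The fingers move at their own pace and stop on an object; "newtons" is the grip in N (left out, the last holds). Time passes only in rows, so rows that repeat a pose let the fingers close. It gives the time, the measured TCP pose, the force and the opening at its end, in the units of the state.
- status.state(): the state, without advancing time (a new reading comes with each control period).
- snapshot(name): name is "scene" or "top"; returns a dict with "frame" (400x640x3 uint8, blue, green, red), "vfov" (degrees; the focal length in pixels is half the picture's height over the tangent of half this angle, whatever the lens; pixels are square), "cx", "cy" (the principal point, pixels), "k1" (the pictures are not rectified: a ray, as slopes to the right and down, at radius r is drawn at 1 + k1 r^2 times it, then the intrinsics apply), "rvec" (rotation vector, rad) and "tvec" (3), from world to camera coordinates, as OpenCV has them. Camera axes: x right, y down, z forward; pixel columns grow to the right and rows downward; lengths in m; the calibration is good to about 2 mm. A picture is of the moment at which its call begins. There is no depth.
- manip.close_job(): hands the job in, once; it reports no verdict.
Trained networks look in the newest picture that a camera, given by its name, has taken for a name from the list of things; names that differ only in an ending like _2 or _b are one class to them, and where a whole thing is asked for, a point or a joint stands for the part that bears it (a point fixed in the world has none). Each returns a list of dicts, best first, with "confidence" (0 to 1); they miss things now and then, are a little off and sometimes report something else, mostly with a low value. They report only what shows in the picture. A call takes as long as a camera call. They do not tell look-alikes from the thing itself.
- boxes_of(label, camera): "at" ([column, row] in pixels, amid what is visible of it).
- outline_of(label, camera): "region" (400x640 bool, what is visible of it) and "at" ([column, row] in pixels, amid what is visible of it).
- place_of(label, camera): "at" ([column, row] in pixels: a listed point, or the origin of a listed thing).
The state is a dict: "clock": time; "joint_positions": joint angles; "qvel": joint speeds; "effort": joint torques, N m; "tool_pos": TCP position; "eef_rot": TCP orientation; "ft_force": force on the tool from outside, world axes, zero at the start; "wrist_torque": the same for the moment, N m; "gripper_width": opening from 0.0 (shut) to 1.0 (fully open).
Only numpy, scipy, OpenCV 4.12 (cv2) and the standard library are available. Lean on these libraries where they do the work, as an engineer would, in place of code of your own. Each camera call takes 0.05 s, during which the arm holds its last target.

## Task

Open the filter holder with the orange cover: press its green snap tab fully in with the fingertips, then push the released cover off the filter seat and along the deck until it lies up against the end stop. Only press and push: do not pick the cover up or tip it, and leave the holder with the blue cover shut and the other things on the table where they are.

Things in the scene. Friction and masses are not known exactly. Their poses are not given: they have to be found in the camera images.
- holder_orange: Grey filter holder with the orange cover (the one to be opened), fixed, 140 (x) x 74 (y) mm, deck 30 mm above the table, foot 172 mm long. Origin: centre of its underside. x: the way the cover opens; y: to the side with the green tab. Round filter seat in the rear half, under the cover; front half is free deck. Rails 6 mm high at y = +-32 to 37 mm, back wall 4 mm high at x = -70 to -64.
- stop_orange (a point): End stop of the orange holder, centre of its inner face at deck height: a wall 16 mm high across the deck at holder x = +64 mm, where the opened cover comes to rest. The two holders are alike but for the cover's colour and may stand in either place.
- tab_orange (a joint): orange holder's green snap tab, m: 0 up (locked), 0.016 fully in. Slides straight down, no spring, needs about 2.5 N, stays where left. Its tooth (8 mm thick) stands 14 mm above the deck in front of the closed cover; fully in, it is 2 mm below the deck and the cover passes over it.
- tab_orange_top (a point): Centre of the top face of that tab's head (24 x 26 mm), outside the left rail at x = -1, y = +55 mm of the holder; 56 mm above the table when up, 40 when fully in.
- cover_orange: Loose orange plastic cover, about 120 g, 56 (x) x 60 (y) mm, 1.5 mm play between the rails. Origin: centre of its underside, axes as the holder's. Rear half (x < -1) a plate 6 mm thick, front half a block 18 mm thick with three dark grooves; between them an upright step faces back. Origin at holder x = -34.5 mm closed, +36 against the end stop (70 mm travel).
- cover_orange_step (a point): Middle of that cover's upright step, the face to push on along the holder's +x: 60 mm wide, from 6 to 18 mm above the cover's underside; this point is at 12, so 42 mm above the table.
- holder_blue: Grey filter holder with the blue cover (to be left shut), fixed, 140 (x) x 74 (y) mm, deck 30 mm above the table, foot 172 mm long. Origin: centre of its underside. x: the way the cover opens; y: to the side with the green tab. Round filter seat in the rear half, under the cover; front half is free deck. Rails 6 mm high at y = +-32 to 37 mm, back wall 4 mm high at x = -70 to -64.
- stop_blue (a point): End stop of the blue holder, centre of its inner face at deck height: a wall 16 mm high across the deck at holder x = +64 mm, where the opened cover comes to rest. The two holders are alike but for the cover's colour and may stand in either place.
- tab_blue (a joint): blue holder's green snap tab, m: 0 up (locked), 0.016 fully in. Slides straight down, no spring, needs about 2.5 N, stays where left. Its tooth (8 mm thick) stands 14 mm above the deck in front of the closed cover; fully in, it is 2 mm below the deck and the cover passes over it.
- tab_blue_top (a point): Centre of the top face of that tab's head (24 x 26 mm), outside the left rail at x = -1, y = +55 mm of the holder; 56 mm above the table when up, 40 when fully in.
- cover_blue: Loose blue plastic cover, about 120 g, 56 (x) x 60 (y) mm, 1.5 mm play between the rails. Origin: centre of its underside, axes as the holder's. Rear half (x < -1) a plate 6 mm thick, front half a block 18 mm thick with three dark grooves; between them an upright step faces back. Origin at holder x = -34.5 mm closed, +36 against the end stop (70 mm travel).
- cover_blue_step (a point): Middle of that cover's upright step, the face to push on along the holder's +x: 60 mm wide, from 6 to 18 mm above the cover's underside; this point is at 12, so 42 mm above the table.
- screwdriver: Bystander, loose: slotted screwdriver with a red handle lying flat, 182 long, 25 thick mm. Origin: centre of its underside.
- objective_case: Bystander, loose: black round objective case lying down, 53 x 35 x 35 mm. Origin: centre of its underside.
- dropper_bulb: Bystander, loose: dark red rubber dropper bulb, 24 across, 44 tall mm. Origin: centre of its underside.
- tweezers: Bystander, loose: steel tweezers lying flat, 126 x 12 x 9 mm. Origin: centre of its underside.
- tip_box: Bystander, loose: dark tip box with a clear lid, 85 x 115 x 62 tall mm. Origin: centre of its underside.
- marker: Bystander, loose: marker pen lying flat, 136 long, 12 thick mm. Origin: centre of its underside.
- tape_roll: Bystander, loose: roll of orange-yellow tape lying flat, 50 across, 19 tall mm. Origin: centre of its underside.
- stopcock: Bystander, loose: spare stopcock tap with four blue wings and a white stem pointing up, 30 across, 24 tall mm. Origin: centre of its underside.
Mind the look-alikes: they are no part of the job. Leave any pink or red look-alike of the cover_orange alone.

How it is judged (in metres and radians):
On the way, in this order (a step that is already met when the one before it is completed fails the run):
1. the orange holder's tab is pressed in while its cover is still on the seat (value of joint tab_orange above 0.0145 m and x of cover_orange in the frame of holder_orange below -0.025 m), for 0.2 s.
2. the orange cover has been pushed off the seat to the end stop (x of cover_orange in the frame of holder_orange above 0.03 m), for 0.2 s.
At the end, for the whole second after the job is handed in: The orange holder's tab is in (over 14.5 of 16 mm); its cover lies flat and at rest on the deck, within 6 mm of the end stop, so that the filter seat is open; the blue holder's tab is up and its cover in place (value of joint tab_orange above 0.0145 m and x of cover_orange in the frame of holder_orange between 0.03 and 0.04 m and y of cover_orange in the frame of holder_orange between -0.005 and 0.005 m and z of cover_orange in the frame of holder_orange between 0.026 and 0.034 m and angle between cover_orange's own z axis and vertical below 0.08 rad and linear speed of cover_orange below 0.01 m/s and value of joint tab_blue below 0.004 m and distance of cover_blue from where it was at the start of the episode below 0.006 m); the robot touches nothing.
It fails at once if the orange cover is lifted over 12 mm off its deck or tipped over 0.25 rad (z of cover_orange in the frame of holder_orange above 0.042 m or angle between cover_orange's own z axis and vertical above 0.25 rad).
It fails at once if the blue holder's tab is pressed over 4 mm or its cover moved over 6 mm (value of joint tab_blue above 0.004 m or distance of cover_blue from where it was at the start of the episode above 0.006 m).
It fails at once if a bystander is moved over 25 mm (distance of any of screwdriver, objective_case, dropper_bulb, tweezers, tip_box, marker, tape_roll, stopcock from where it was at the start of the episode above 0.025 m).
It also fails if it takes over 38 s, if anything falls off the work surface, if the arm or the gripper's body presses on something with over 40 N, if the wrist force passes 120 N, or if a joint passes its speed limit or range.

## Working session

There is one attempt and no reset: what is moved stays moved. The work goes in short steps, Python scripts to look and compute and a tool call to move; the robot and the scene stay as the last step left them, time stands still between calls to the robot, and variables do not carry over. Pictures are saved under pics/ and viewed, and the job is handed in when it is done.

Besides the shell and the picture viewer there is one more tool, called after "Call:" by a JSON object that holds its "api" and its "payload", one argument or row to a line. apply_moves: Moves the arm, as the interface text tells. Its arguments: {"type":"object","properties":{"increments":{"type":"array"},"grip":{"type":"number"},"newtons":{"type":"number"}},"required":["increments"]}

```bash
mkdir -p pics
cat > h.py <<'E'
import numpy as np, cv2
from cell import status, snapshot, manip, boxes_of, outline_of, place_of
def K(s):
    f=200/np.tan(np.radians(s["vfov"])/2)
    return f
def ray(s,px):
    f=K(s); d=np.array([(px[0]-s["cx"])/f,(px[1]-s["cy"])/f]); u=d.copy()
    for _ in range(30): u=d/(1+s["k1"]*(u@u))
    R=cv2.Rodrigues(np.array(s["rvec"],float))[0]; t=np.array(s["tvec"],float).ravel()
    return -R.T@t, R.T@np.array([u[0],u[1],1.])
def atz(s,px,z):
    c,d=ray(s,px); return c+d*(z-c[2])/d[2]
def proj(s,P):
    R=cv2.Rodrigues(np.array(s["rvec"],float))[0]; t=np.array(s["tvec"],float).ravel()
    p=R@np.asarray(P,float)+t; u=p[:2]/p[2]; u=u*(1+s["k1"]*(u@u)); return u*K(s)+[s["cx"],s["cy"]]
def two(sa,pa,sb,pb):
    c1,d1=ray(sa,pa);c2,d2=ray(sb,pb)
    A=np.stack([d1,-d2],1); x=np.linalg.lstsq(A,c2-c1,rcond=None)[0]
    a=c1+d1*x[0];b=c2+d2*x[1]; return (a+b)/2,np.linalg.norm(a-b)
E
python3 - <<'E'
from h import *
S={}
for c in("scene","top"):
    s=snapshot(c);S[c]=s;cv2.imwrite(f"pics/{c}0.png",s["frame"])
    print(c,s["vfov"],s["k1"],ray(s,(320,200)))
Z=dict(tab_orange_top=.056,cover_orange_step=.042,stop_orange=.03,holder_orange=0,cover_orange=.03,tab_blue_top=.056,cover_blue_step=.042,stop_blue=.03,holder_blue=0)
for n,z in Z.items():
    for c in S:
        print(n,c,[(np.round(d["at"],1).tolist(),round(d["confidence"],2),np.round(atz(S[c],d["at"],z)[:2],4).tolist()) for d in place_of(n,c)])
print(status.state())
E
```

```text
scene 55.71931199059288 0.02970664233681387 (array([0.00953962, 0.68098308, 0.6757519 ]), array([ 0.57011434, -0.52631329, -0.6308672 ]))
top 42.0047879636414 0.059421484028698776 (array([0.37061185, 0.17771487, 1.22994371]), array([ 0.14794333,  0.01933848, -0.988818  ]))
tab_orange_top scene [([287.3, 261.9], 0.79, [0.461, 0.3595]), ([297.7, 262.4], 0.71, [0.4448, 0.3439]), ([294.4, 209.6], 0.65, [0.5848, 0.2375])]
tab_orange_top top [([233.3, 143.0], 0.48, [0.6812, 0.401]), ([252.0, 232.4], 0.47, [0.4733, 0.3547])]
cover_orange_step scene [([264.4, 319.7], 0.96, [0.3871, 0.4754]), ([313.0, 252.9], 0.81, [0.453, 0.2925]), ([294.6, 260.1], 0.36, [0.4644, 0.337])]
cover_orange_step top [([277.0, 240.3], 0.77, [0.4561, 0.2995]), ([204.7, 261.1], 0.76, [0.4101, 0.4631]), ([213.2, 203.3], 0.66, [0.5424, 0.4473])]
stop_orange scene []
stop_orange top [([257.9, 200.6], 0.65, [0.5498, 0.346])]
holder_orange scene [([297.9, 259.4], 0.69, [0.491, 0.307])]
holder_orange top [([275.3, 229.3], 0.7, [0.4852, 0.308])]
cover_orange scene [([309.5, 257.3], 0.72, [0.4567, 0.3]), ([232.7, 281.6], 0.5
[... 846 characters left out ...]
3.56019897, -4.76320559]), 'qvel': array([ 0.00304905,  0.03838108, -0.09469655,  0.04167695,  0.05453388,
        0.02092147, -0.00565108]), 'effort': array([ 4.56520138e-04, -5.96336889e+01,  1.60701424e+00, -2.81551963e+01,
        1.26133053e-02,  1.66194401e-03,  1.33772937e-05]), 'tool_pos': array([ 0.18443436, -0.64932237,  0.23131782]), 'eef_rot': array([[ 9.61959375e-01,  2.73192533e-01, -1.87030127e-05],
       [ 2.73192533e-01, -9.61959375e-01, -8.24283438e-06],
       [-2.02434192e-05,  2.81974841e-06, -1.00000000e+00]]), 'ft_force': array([ 0.25884655,  0.34312954, -0.74697933]), 'wrist_torque': array([-0.0251189 ,  0.07026694, -0.00333785]), 'gripper_width': 0.9991100086919458}
```

View pics/scene0.png

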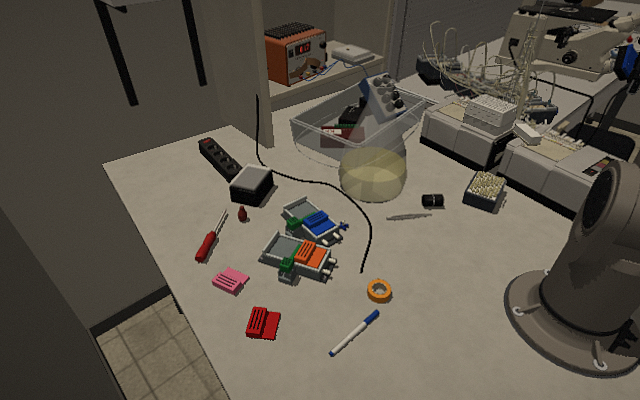

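View pics/top0.png

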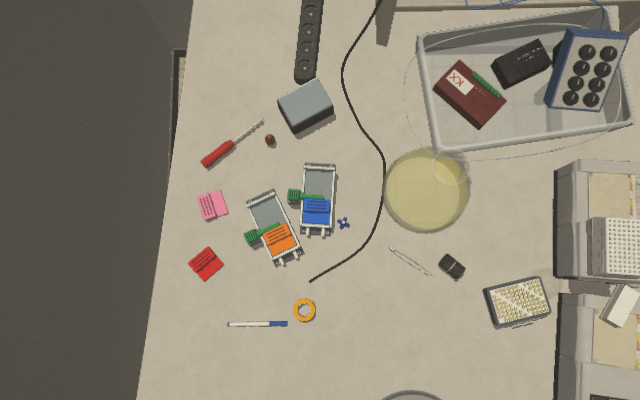

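Run:
```python
import cv2
a=cv2.imread("pics/top0.png")[130:300,170:370];cv2.imwrite("pics/topc.png",cv2.resize(a,None,fx=3.5,fy=3.5,interpolation=cv2.INTER_CUBIC))
a=cv2.imread("pics/scene0.png")[180:350,200:400];cv2.imwrite("pics/scc.png",cv2.resize(a,None,fx=3.5,fy=3.5,interpolation=cv2.INTER_CUBIC))
```

```text
(no output)
```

View pics/topc.png

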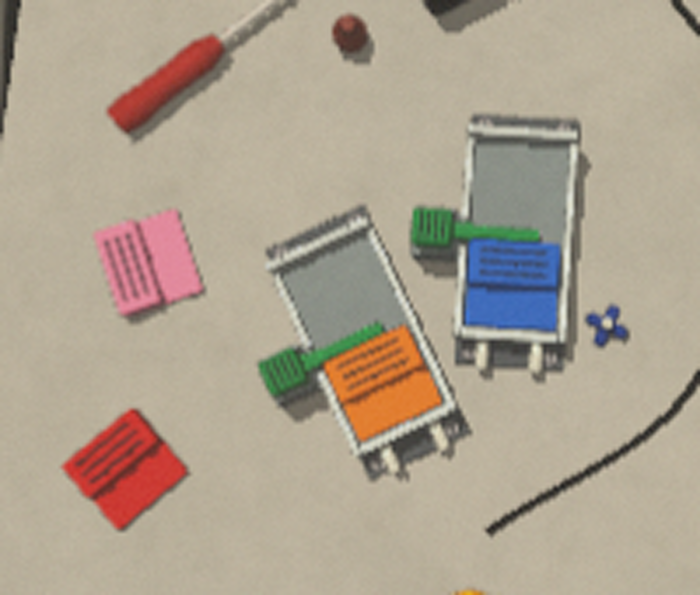

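View pics/scc.png

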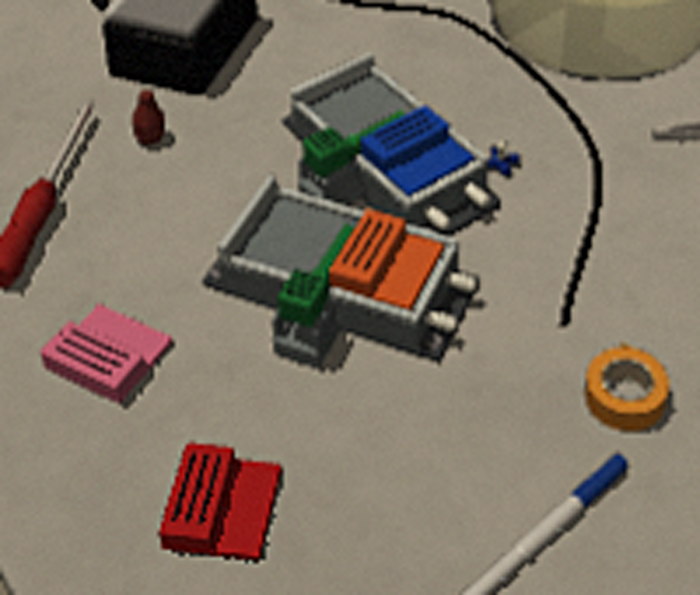

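The orange-covered holder is at top (273,228) and scene (298,259), with orange grooves and the holder under the cover. The look-alikes are loose: pink at top (211,204) and red at top (205,263). The blue holder is at top (317,198). Next I fit the pose and check it with an overlay.

```bash
cat > fit.py <<'E'
from h import *
from scipy.optimize import least_squares
L=dict(tab=(-.001,.055,.056),step=(-.0355,0,.042),stop=(.064,0,.03),hold=(0,0,0),cov=(-.0345,0,.03))
def W(p,l): c,s=np.cos(p[2]),np.sin(p[2]); return np.array([p[0]+c*l[0]-s*l[1],p[1]+s*l[0]+c*l[1],l[2]])
E
python3 - <<'E'
from fit import *
S={c:snapshot(c) for c in("scene","top")}
def run(obs,g):
    f=lambda p:np.concatenate([proj(S[c],W(p,L[k]))-a for c,k,a in obs])
    r=least_squares(f,g,loss="soft_l1"); print(np.round(r.x[:2],4),np.degrees(r.x[2])); print(np.round(r.fun.reshape(-1,2),1).tolist()); return r.x
po=run([("top","tab",(252,232.4)),("top","step",(277,240.3)),("top","stop",(257.9,200.6)),("top","hold",(275.3,229.3)),("top","cov",(280.6,242)),
 ("scene","tab",(287.3,261.9)),("scene","step",(313,252.9)),("scene","hold",(297.9,259.4)),("scene","cov",(309.5,257.3))],[.485,.31,.45])
pb=run([("top","tab",(295,194)),("top","step",(320.1,210.2)),("top","stop",(317.4,170.7)),("top","hold",(316.4,198)),
 ("scene","tab",(293.9,220.4)),("scene","step",(318.8,220.1)),("scene","stop",(295.4,203.7)),("scene","hold",(311.6,224.2))],[.56,.21,0])
np.save("po.npy",po);np.save("pb.npy",pb)
def draw(im,s,p,k,o):
    def poly(pts,col):
        q=np.array([(proj(s,W(p,x))-o+.5)*k-.5 for x in pts]); cv2.polylines(im,[np.round(q).astype(int)],True,col,1)
    r=lambda x0,x1,y0,y1,z:[(x0,y0,z),(x1,y0,z),(x1,y1,z),(x0,y1,z)]
    poly(r(-.07,.07,-.037,.037,.036),(255,255,255)); poly(r(-.086,.086,-.037,.037,0),(255,0,255))
    poly(r(-.013,.011,.042,.068,.056),(0,255,255)); poly(r(-.0355,-.0065,-.03,.03,.048),(255,255,0)); poly(r(-.0625,-.0355,-.03,.03,.036),(255,255,0)); poly(r(.064,.07,-.037,.037,.046),(0,0,255))
for c,o in(("top",(220,140)),("scene",(240,185))):
    a=S[c]["frame"][o[1]:o[1]+130,o[0]:o[0]+130]; k=5 if c=="top" else 5
    a=cv2.resize(a[:118],None,fx=k,fy=k,interpolation=cv2.INTER_CUBIC)
    for p in(po,pb): draw(a,S[c],p,k,np.array(o))
    cv2.imwrite(f"pics/ov_{c}.png",a)
E
```

```text
[0.4876 0.3094] 24.94962501306924
[[-1.9, 4.3], [2.2, 0.3], [4.1, 1.7], [-0.6, -1.0], [-1.0, -1.5], [-0.5, -0.8], [-1.3, -0.2], [0.2, 1.3], [1.8, -1.1]]
[0.5597 0.2049] -0.10906576348212742
[[-1.0, 0.8], [-1.8, 0.2], [0.9, -1.7], [2.3, -0.1], [0.2, -1.7], [1.4, -0.3], [-0.5, 0.9], [-0.6, 0.8]]
```

View pics/ov_top.png

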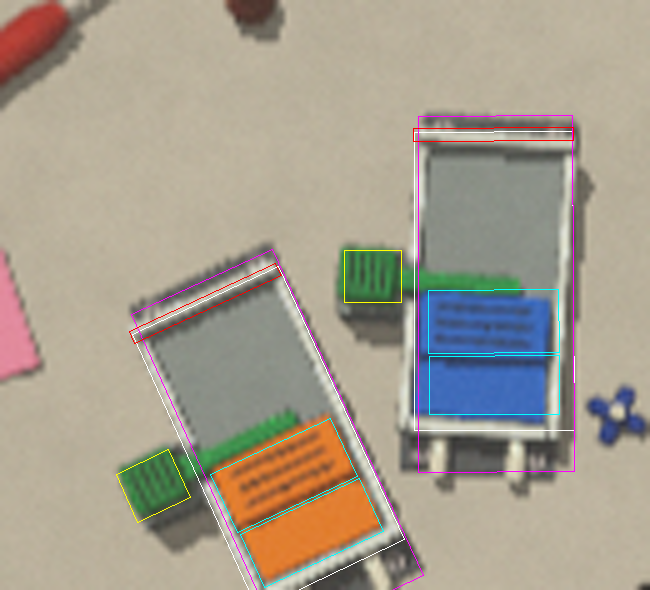

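View pics/ov_scene.png

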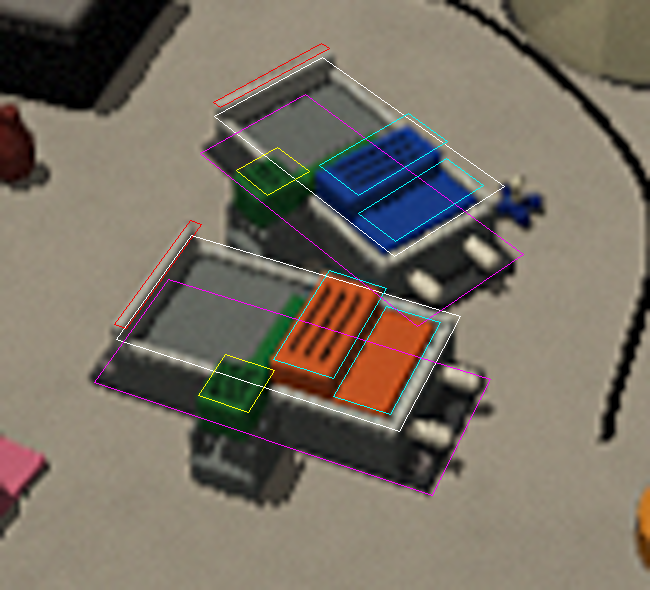

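Call:
{"api": "apply_moves", "payload": {
  "increments": [
    [0,0,-0.06,0],
    [0,0,-0.12,0],
    [0,0,-0.17,0],
    [0,0,-0.17,0],
    [0.05,-0.03,-0.17,0],
    [0.1,-0.06,-0.17,0],
    [0.147,-0.092,-0.17,0],
    [0.195,-0.123,-0.17,0],
    [0.242,-0.154,-0.17,0],
    [0.29,-0.185,-0.17,0],
    [0.337,-0.215,-0.17,-9],
    [0.337,-0.215,-0.17,-9]
  ],
  "grip": 255,
  "newtons": 40
}}

```text
clock: 2.6
tool_pos: [0.4533, -0.3452, 0.4004]
eef_rot: [[0.903, 0.43, 0.0], [0.43, -0.903, 0.003], [0.001, -0.002, -1.0]]
ft_force: [-0.4, 0.0, 0.1]
gripper_width: -0.0
```

Call:
{"api": "apply_moves", "payload": {
  "increments": [
    [0.042,-0.036,0,0],
    [0.083,-0.072,0,0],
    [0.125,-0.108,0,0],
    [0.166,-0.144,0,0],
    [0.19,-0.188,0,0],
    [0.213,-0.232,0,0],
    [0.236,-0.277,0,0],
    [0.259,-0.321,0,0],
    [0.271,-0.37,0.03,0],
    [0.283,-0.42,0.06,0],
    [0.295,-0.469,0.09,0],
    [0.3,-0.51,0.12,0],
    [0.304,-0.55,0.15,0],
    [0.308,-0.595,0.18,0],
    [0.313,-0.638,0.21,0],
    [0.313,-0.638,0.25,0],
    [0.313,-0.638,0.28,0],
    [0.313,-0.638,0.28,0]
  ]
}}

```text
clock: 4.85
tool_pos: [0.4647, 0.3575, 0.1184]
eef_rot: [[0.908, 0.419, -0.004], [0.419, -0.908, -0.004], [-0.006, 0.002, -1.0]]
ft_force: [-0.0, -0.4, 0.8]
gripper_width: 0.004
```

Run:
```python
from fit import *
st=status.state();t=st["tool_pos"];print(t,st["eef_rot"],st["ft_force"])
for c in("scene","top"):
    s=snapshot(c);p=proj(s,t);print(c,p)
    o=(int(p[0])-70,int(p[1])-55);a=cv2.resize(s["frame"][o[1]:o[1]+120,o[0]:o[0]+140],None,fx=5,fy=5,interpolation=cv2.INTER_CUBIC)
    cv2.circle(a,tuple(np.int32((p-o)*5)),4,(255,0,255),-1);cv2.imwrite(f"pics/a_{c}.png",a)
```

```text
[0.46465904 0.35752763 0.11842228] [[ 0.90788145  0.41920376 -0.00441296]
 [ 0.41918678 -0.90788987 -0.00429251]
 [-0.00580592  0.00204724 -0.99998105]] [-0.01466871 -0.36209448  0.79620337]
scene [285.40689062 240.07964418]
top [246.27891624 233.92057312]
```

View pics/a_scene.png

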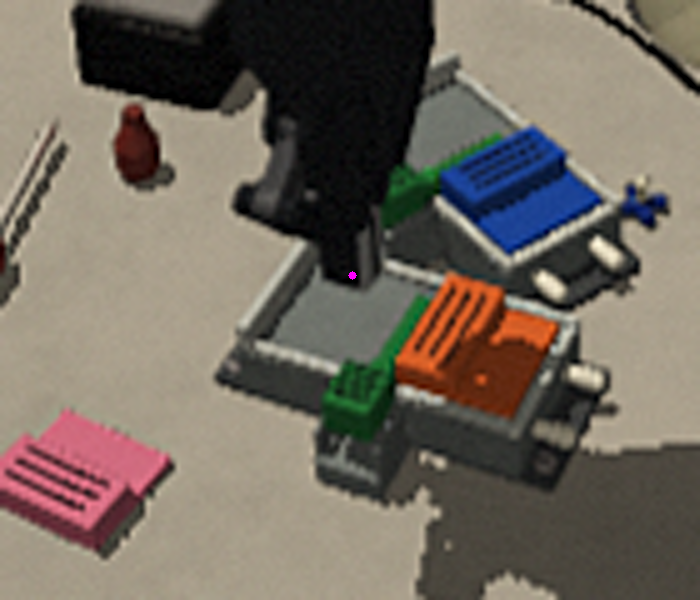

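View pics/a_top.png

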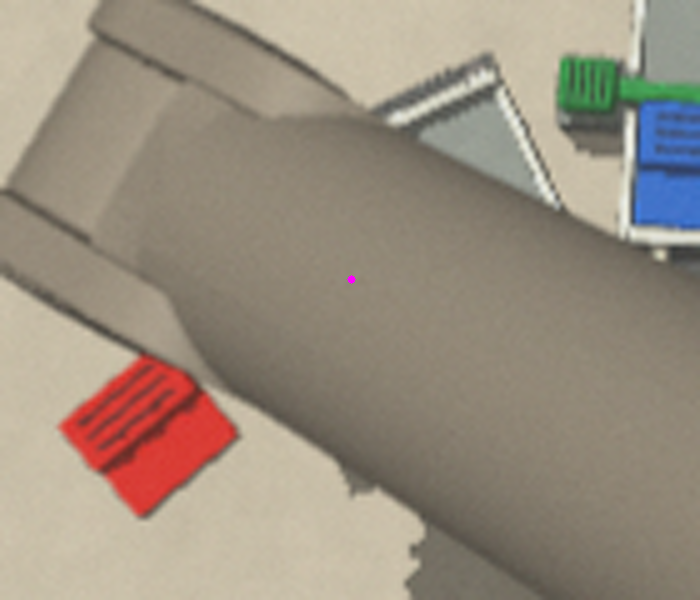

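Call:
{"api": "apply_moves", "payload": {
  "increments": [
    [0,0,0.03,0],
    [0,0,0.052,0],
    [0,0,0.06,0],
    [0,0,0.06,0],
    [0,0,0.06,0]
  ]
}}

```text
clock: 5.58
tool_pos: [0.4664, 0.3607, 0.0626]
eef_rot: [[0.907, 0.42, 0.002], [0.42, -0.907, 0.001], [0.002, -0.001, -1.0]]
ft_force: [-0.1, 0.3, 1.0]
gripper_width: -0.0
```

Run:
```python
from fit import *
st=status.state();t=st["tool_pos"];print(t,st["ft_force"])
s=snapshot("scene");p=proj(s,t);o=(215,195);a=cv2.resize(s["frame"][o[1]:o[1]+110,o[0]:o[0]+140],None,fx=5,fy=5,interpolation=cv2.INTER_CUBIC)
cv2.circle(a,tuple(np.int32((p-o)*5)),3,(255,0,255),-1);cv2.imwrite("pics/b.png",a)
```

```text
[0.46642624 0.3607137  0.06264272] [-0.06905984  0.28215195  0.99026121]
```

View pics/b.png

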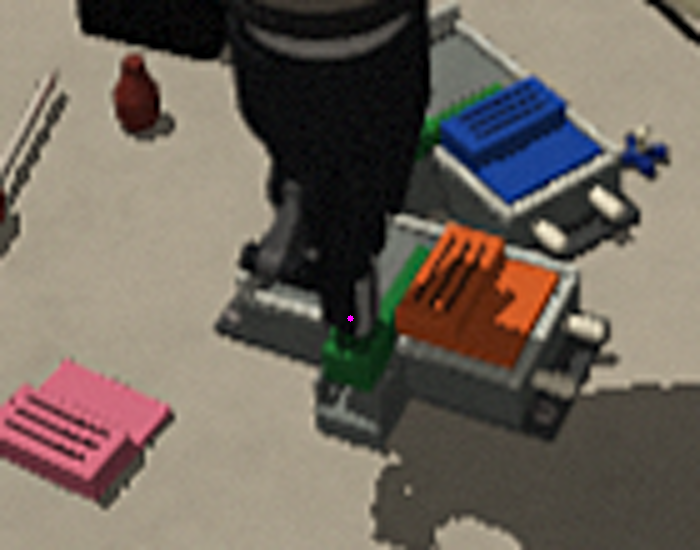

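Call:
{"api": "apply_moves", "payload": {
  "increments": [
    [-0.003,0,0.004,0],
    [-0.003,0,0.008,0],
    [-0.003,0,0.012,0],
    [-0.003,0,0.016,0],
    [-0.003,0,0.02,0],
    [-0.003,0,0.022,0],
    [-0.003,0,0.022,0],
    [-0.003,0,0.022,0]
  ]
}}

```text
clock: 6.62
tool_pos: [0.4629, 0.3591, 0.0399]
eef_rot: [[0.907, 0.421, 0.0], [0.421, -0.907, 0.0], [0.0, 0.0, -1.0]]
ft_force: [-1.6, -1.2, 9.6]
gripper_width: 0.003
```

Call:
{"api": "apply_moves", "payload": {
  "increments": [
    [0,0,0.002,0],
    [0,0,0.002,0],
    [0,0,0.002,0]
  ]
}}

```text
clock: 7.0
tool_pos: [0.4629, 0.3595, 0.0394]
eef_rot: [[0.907, 0.421, 0.001], [0.421, -0.907, 0.0], [0.001, 0.0, -1.0]]
ft_force: [-7.2, -3.5, 22.5]
gripper_width: -0.001
```

Call:
{"api": "apply_moves", "payload": {
  "increments": [
    [0,0,-0.02,0],
    [0,0,-0.05,0],
    [-0.015,0.015,-0.06,0],
    [-0.035,0.035,-0.06,0],
    [-0.05,0.055,-0.06,0],
    [-0.05,0.055,-0.05,0],
    [-0.05,0.055,-0.04,0],
    [-0.05,0.055,-0.03,0],
    [-0.05,0.055,-0.03,0],
    [-0.05,0.055,-0.03,0]
  ]
}}

```text
clock: 8.25
tool_pos: [0.4406, 0.2884, 0.0672]
eef_rot: [[0.907, 0.421, -0.0], [0.421, -0.907, 0.0], [-0.0, -0.0, -1.0]]
ft_force: [-0.5, 0.3, 0.8]
gripper_width: 0.002
```

```bash
cat > look.py <<'E'
from fit import *
import sys
st=status.state();t=st["tool_pos"];print(t,st["ft_force"])
po=np.load("po.npy");d=t[:2]-po[:2];c,s_=np.cos(po[2]),np.sin(po[2]);print("holder frame",c*d[0]+s_*d[1],-s_*d[0]+c*d[1])
s=snapshot("scene");p=proj(s,t);o=(225,210);a=cv2.resize(s["frame"][o[1]:o[1]+90,o[0]:o[0]+130],None,fx=6,fy=6,interpolation=cv2.INTER_CUBIC)
cv2.circle(a,tuple(np.int32((p-o)*6)),3,(255,0,255),-1);cv2.imwrite(sys.argv[1],a)
E
python3 look.py pics/c.png
```

```text
[0.44064873 0.28840956 0.06717962] [-0.47218893  0.31619563  0.82488019]
holder frame -0.051427595023974655 0.0008167376068029981
```

View pics/c.png

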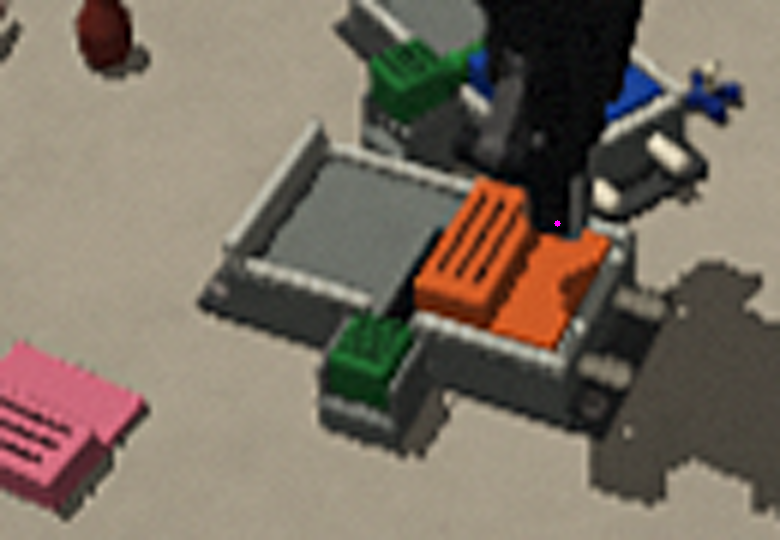

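The tab is in: its head is flush and the tooth has gone below the deck. Next I descend behind the step.

Call:
{"api": "apply_moves", "payload": {
  "increments": [
    [-0.001,0,0.01,0],
    [-0.001,0,0.018,0],
    [-0.001,0,0.024,0],
    [-0.001,0,0.026,0],
    [-0.001,0,0.026,0],
    [-0.001,0,0.026,0]
  ]
}}

```text
clock: 9.05
tool_pos: [0.44, 0.2876, 0.0415]
eef_rot: [[0.907, 0.42, 0.0], [0.42, -0.907, 0.0], [0.0, -0.0, -1.0]]
ft_force: [-0.1, -0.1, -0.2]
gripper_width: -0.001
```

```bash
python3 look.py pics/d.png
```

```text
[0.43999119 0.2875947  0.04149692] [-0.05130961 -0.05453009 -0.18626554]
holder frame -0.05236750751415803 0.000355285161199842
```

View pics/d.png

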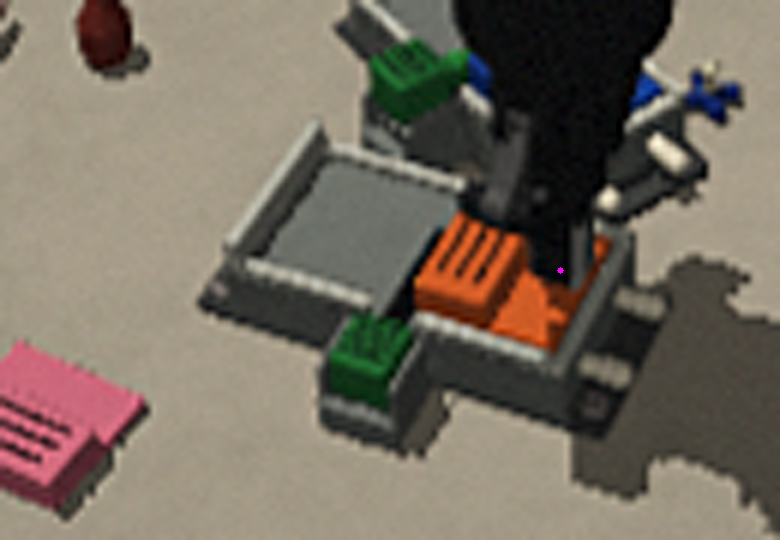

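Call:
{"api": "apply_moves", "payload": {
  "increments": [
    [0.002,0,0.001,0],
    [0.005,0,0.001,0],
    [0.009,0,0.001,0],
    [0.013,0,0.001,0],
    [0.017,0,0.001,0],
    [0.021,0,0.001,0],
    [0.025,0,0.001,0],
    [0.025,0,0.001,0]
  ]
}}

```text
clock: 10.1
tool_pos: [0.4629, 0.2982, 0.0403]
eef_rot: [[0.907, 0.42, 0.0], [0.42, -0.907, 0.0], [0.0, -0.0, -1.0]]
ft_force: [-0.4, 0.0, 0.8]
gripper_width: -0.002
```

```bash
python3 look.py pics/e.png
```

```text
[0.46293921 0.29815062 0.04030919] [-0.38597689  0.00465516  0.75276579]
holder frame -0.0271083020641633 0.0002461496693229176
```

View pics/e.png

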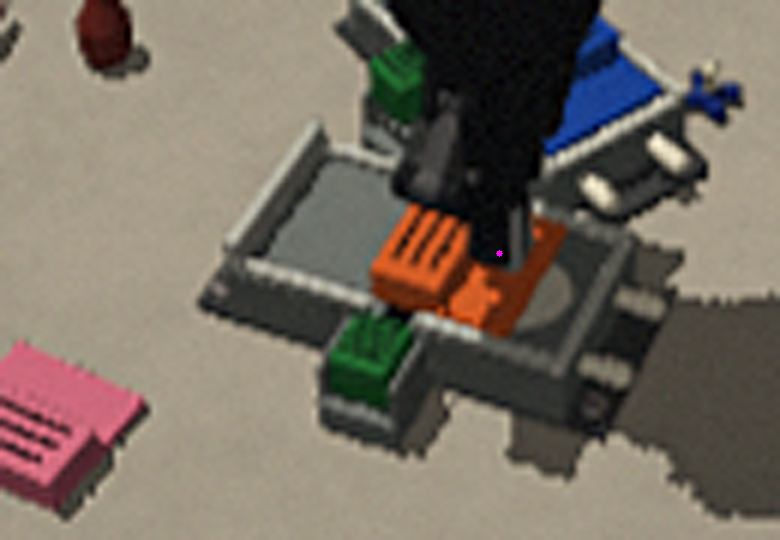

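Call:
{"api": "apply_moves", "payload": {
  "increments": [
    [0.003,0,0,0],
    [0.007,0,0,0],
    [0.011,0,0,0],
    [0.015,0,0,0],
    [0.019,0,0,0],
    [0.023,0,0,0],
    [0.027,0,0,0],
    [0.031,0,0,0],
    [0.035,0,0,0],
    [0.039,0,0,0],
    [0.042,0,0,0],
    [0.045,0,0,0],
    [0.045,0,0,0],
    [0.045,0,0,0]
  ]
}}

```text
clock: 11.9
tool_pos: [0.5034, 0.3169, 0.0403]
eef_rot: [[0.907, 0.42, 0.0], [0.42, -0.907, 0.0], [0.0, -0.0, -1.0]]
ft_force: [-0.2, -0.4, 0.0]
gripper_width: -0.001
```

```bash
python3 look.py pics/f.png
```

```text
[0.50337145 0.31687799 0.04030508] [-0.22451896 -0.4423964   0.02912549]
holder frame 0.017450363836459603 0.00017068377580742831
```

View pics/f.png

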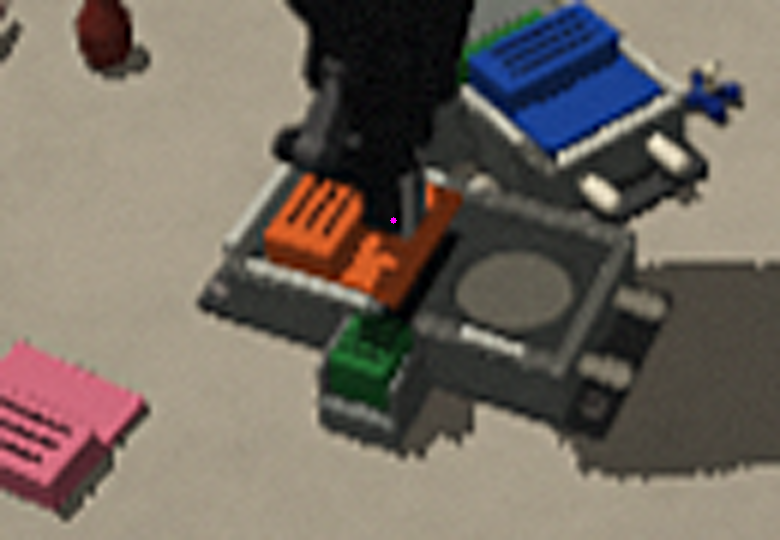

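Still a few mm short of the stop. I push slowly until the force rises.

Call:
{"api": "apply_moves", "payload": {
  "increments": [
    [0.002,0,0,0],
    [0.004,0,0,0],
    [0.006,0,0,0],
    [0.007,0,0,0],
    [0.008,0,0,0],
    [0.008,0,0,0]
  ]
}}

```text
clock: 12.7
tool_pos: [0.5107, 0.3203, 0.0403]
eef_rot: [[0.907, 0.42, 0.0], [0.42, -0.907, 0.0], [0.0, 0.0, -1.0]]
ft_force: [-0.5, 0.0, -1.0]
gripper_width: -0.005
```

Call:
{"api": "apply_moves", "payload": {
  "increments": [
    [0.001,0,0,0],
    [0.002,0,0,0],
    [0.003,0,0,0],
    [0.003,0,0,0]
  ]
}}

```text
clock: 13.2
tool_pos: [0.5108, 0.3203, 0.0398]
eef_rot: [[0.907, 0.421, -0.004], [0.421, -0.907, -0.003], [-0.005, 0.001, -1.0]]
ft_force: [-7.3, -3.9, 5.1]
gripper_width: 0.002
```

```bash
python3 look.py pics/g.png
```

```text
[0.5108483  0.32034431 0.03980203] [-7.254583   -3.86295172  5.07737941]
holder frame 0.025691631348094223 0.0001596326751332703
```

View pics/g.png

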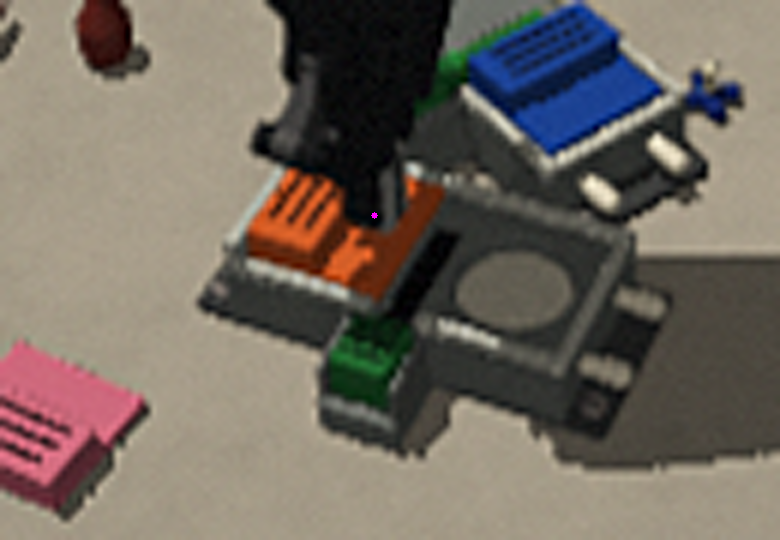

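The force rose to 8 N and the tool stopped, so the cover is against the end stop. I back off, lift and retreat.

Call:
{"api": "apply_moves", "payload": {
  "increments": [
    [-0.003,0,0,0],
    [-0.008,0,0,0],
    [-0.008,0,-0.005,0],
    [-0.008,0,-0.04,0],
    [-0.008,0,-0.1,0],
    [-0.008,0,-0.16,0],
    [0.0,0.05,-0.22,0],
    [0.0,0.1,-0.25,0],
    [0.0,0.15,-0.25,0],
    [0.0,0.2,-0.25,0],
    [0.0,0.25,-0.25,0],
    [0.0,0.3,-0.25,0],
    [0.0,0.3,-0.25,0],
    [0.0,0.3,-0.25,0]
  ]
}}

```text
clock: 15.0
tool_pos: [0.6393, 0.0499, 0.2906]
eef_rot: [[0.907, 0.421, 0.0], [0.421, -0.907, 0.001], [0.001, -0.001, -1.0]]
ft_force: [-0.8, -0.3, 0.6]
gripper_width: 0.0
```

Run:
```python
from fit import *
for c,o in(("top",(190,130)),("scene",(210,180))):
    s=snapshot(c);a=s["frame"][o[1]:o[1]+145,o[0]:o[0]+190];cv2.imwrite(f"pics/z_{c}.png",cv2.resize(a,None,fx=4,fy=4,interpolation=cv2.INTER_CUBIC))
    for n,z in(("cover_orange",.03),("cover_blue",.03),("tab_orange_top",.04),("tab_blue_top",.056)):
        print(c,n,[(np.round(d["at"],1).tolist(),round(d["confidence"],2),np.round(atz(s,d["at"],z)[:2],4).tolist()) for d in place_of(n,c)])
print("expected cover",W(np.load("po.npy"),(.036,0,.03)))
st=status.state();print(st["tool_pos"],st["ft_force"],st["clock"])
```

```text
top cover_orange [([210.2, 207.9], 0.63, [0.5334, 0.4568]), ([267.5, 213.8], 0.62, [0.5186, 0.3233]), ([206.2, 262.3], 0.62, [0.4078, 0.4624])]
top cover_blue [([317.4, 211.2], 0.75, [0.5239, 0.2073]), ([249.9, 233.4], 0.4, [0.4733, 0.3635])]
top tab_orange_top [([252.4, 233.3], 0.68, [0.4726, 0.3562])]
top tab_blue_top [([295.1, 194.7], 0.59, [0.5589, 0.2575]), ([340.2, 223.0], 0.51, [0.4933, 0.1552])]
scene cover_orange [([281.5, 244.7], 0.87, [0.5311, 0.3225]), ([234.9, 279.1], 0.61, [0.5178, 0.4593]), ([260.3, 325.2], 0.6, [0.3898, 0.4844])]
scene cover_blue [([319.8, 222.9], 0.66, [0.5261, 0.2044])]
scene tab_orange_top [([289.9, 266.0], 0.53, [0.4596, 0.3544])]
scene tab_blue_top [([294.1, 220.2], 0.72, [0.5546, 0.2633])]
expected cover [0.52026202 0.32454786 0.03      ]
[0.63937663 0.04956259 0.29036717] [0.01694889 0.3433876  0.99990938] 15.5
```

View pics/z_top.png

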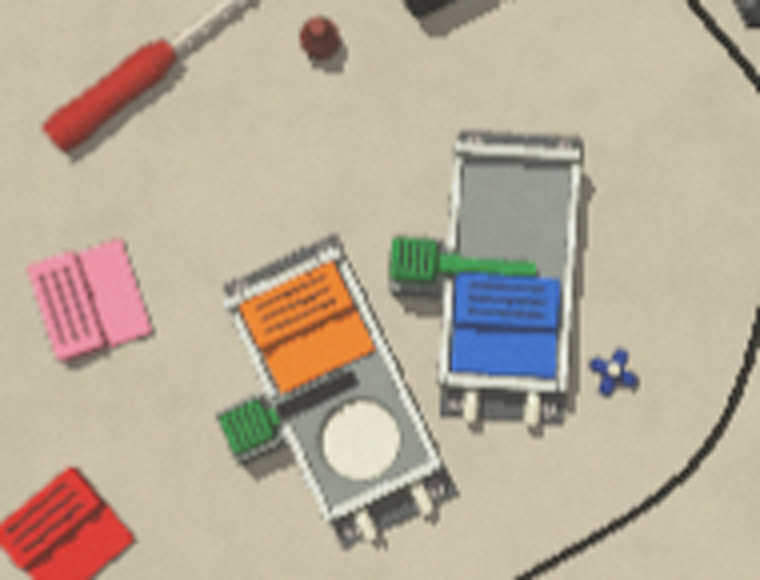

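View pics/z_scene.png

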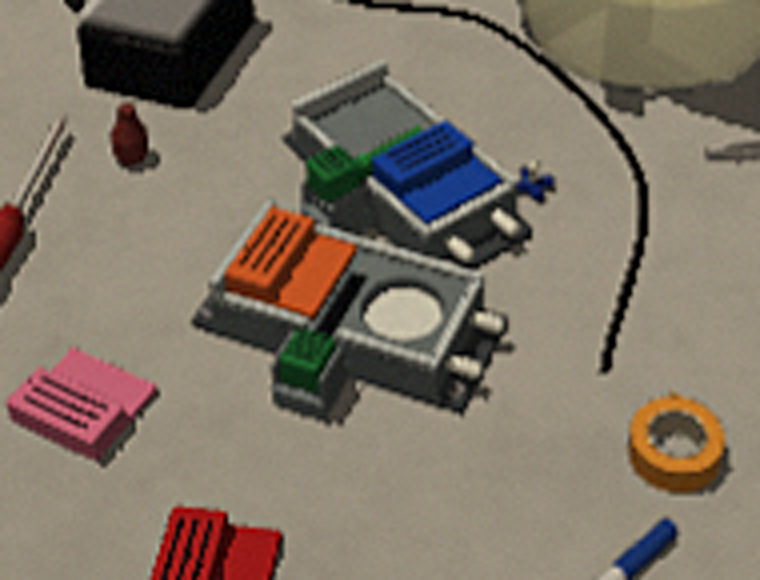

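The cover lies flat against the stop (top (267,214)), the tab is in, the seat is open, and the blue holder is untouched and still shut.

```bash
python3 -c "
from cell import manip;print(manip.close_job())"
```

```text
the job is handed in; nothing more can be done
None
```

I opened the orange holder and handed the job in at about 15.5 s of the 38 s allowed. The hand-in reports no verdict.

- **Tab:** I pressed it with the closed fingertips until it bottomed out. The tool stood at z ≈ 0.0395 m with 22 N on it, and the picture afterwards showed the tooth below the deck.
- **Cover:** I pushed it by its step until the tool stopped moving and the force rose to about 8 N. I then backed off, lifted and moved clear.
- **Last checks:** The pictures show the cover flat against the end stop, the seat open and the orange tab in. The blue tab is up and the blue cover is in place. The neighbouring bystanders look unmoved; the others I did not check one by one.
- **Disagreement:** The top camera puts the cover origin within 2 mm of where it should be. The scene camera puts it about 11 mm further along, which would be beyond the stop. I took that as detector error, since the contact force and the top picture agree.

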